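Turn the rinsed pot up on the stirrer and stand the stirring rod in it

TASK

The tall square pot has drained mouth-down on the rubber mat: turn it over and stand it mouth-up, wholly on the stirrer's square metal top plate. Never let it drop or topple on the way: keep hold of it until it rests. Then take the stirring rod out of the sloping holder and stand it in the pot, one end on the pot's floor. Leave the other ware where it stands.

Things in the scene. Friction and masses are not known exactly. Their poses are not given: they have to be found in the camera images.
- pot: tall white open pot of square section, 56 x 56 mm outside, 110 mm tall, walls 4 mm, floor 4 mm, rigid, about 0.14 kg, with a thin grey band round its closed base. Its sides are straight and flat, so it can lie on any side. Starts mouth-down on the mat, turned by up to 0.55 rad. Origin at the centre of the outside of its base; z from base to mouth, x and y square to its sides
- pot_mouth (a point): centre of the pot's mouth, 110 mm from its origin along the pot's z
- mat: flat dark grey rubber draining mat, 280 (x) x 200 (y) x 4 mm, fixed to the bench. It carries the pot and the round beaker, 150 to 200 mm apart along its x. Left or right of the middle of the bench, with the stirrer on the other side; the bench (height 0) between them, in front of the holder, is free. Origin under its centre
- stirrer: low cream laboratory stirrer, fixed: housing 210 (x) x 160 (y) x 50 mm with a square steel plate 150 x 150 x 10 mm on it, two small knobs at the front; origin at bench height under the centre of the plate
- plate (a point): centre of the upper face of the stirrer's square plate, 60 mm above the bench; z up, x and y along its sides
- holder: rod holder, fixed: grey foot 130 x 90 x 10 mm with a square white tube (outside 32 mm, inside 20 mm, 90 mm deep) that leans 0.61 rad (35 degrees) from vertical, its open top towards the holder's -x (the robot). Origin under the foot's centre; the centre of the tube's inner floor is at (30, 0, 30) mm and the centre of the tube's open top at about (-22, 0, 104) mm
- rod: round white stirring rod, 14 mm thick, 160 mm long, about 0.05 kg, standing loosely in the holder's tube and leaning with it; the upper 70 mm stick out along the tube's slope. It is drawn out along its own axis. Origin at the centre of its lower end; z along the rod to its upper end
- rod_top (a point): centre of the rod's upper end, 160 mm from its origin
- beaker: bystander: short round white beaker, 72 mm across, 78 mm tall, mouth-down on the mat; origin at the centre of its base, which is uppermost
- wide_jar: bystander: round jar with screw cap, 60 mm across, 75 mm tall; origin under its centre
- tall_bottle: bystander: round glass bottle with blue cap, 66 mm across, 170 mm tall; origin under its centre
- white_bottle: bystander: round white bottle, 64 mm across, 150 mm tall; origin under its centre
- red_cap_bottle: bystander: round glass bottle with red cap, 70 mm across, 160 mm tall; origin under its centre
There are look-alikes about, which are no part of the job. Leave any turquoise look-alike of the pot alone.

How it is judged:
On the way, in this order (a step that is already met when the one before it is completed fails the run):
1. the pot stands mouth-up, wholly on the stirrer's plate, let go (x of pot in the frame of plate between -0.05 and 0.05 m and y of pot in the frame of plate between -0.05 and 0.05 m and z of pot in the frame of plate between -0.006 and 0.006 m and angle between pot's own z axis and vertical below 0.1 rad and contact force between pot and the fingers below 0.1 N and linear speed of pot below 0.02 m/s), for 0.2 s.
2. the rod stands in the pot, one end on its floor (x of pot in the frame of plate between -0.05 and 0.05 m and y of pot in the frame of plate between -0.05 and 0.05 m and z of pot in the frame of plate between -0.006 and 0.006 m and angle between pot's own z axis and vertical below 0.1 rad and ((x of rod in the frame of pot between -0.028 and 0.028 m and y of rod in the frame of pot between -0.028 and 0.028 m and z of rod in the frame of pot between -0.003 and 0.025 m) or (x of rod_top in the frame of pot between -0.028 and 0.028 m and y of rod_top in the frame of pot between -0.028 and 0.028 m and z of rod_top in the frame of pot between -0.003 and 0.025 m))), for 0.2 s.
At the end, for the whole second after the job is handed in: The pot stands upright (within 0.1 rad) and mouth-up on the stirrer's plate, its base centre within 50 mm of the plate's centre along both sides and within 6 mm of its height; one end of the rod is inside the pot, within 25 mm of the outside of its base; both are at rest (all of step 2 and linear speed of pot below 0.02 m/s and linear speed of rod below 0.03 m/s); the robot touches nothing.
It fails at once if the pot is dropped or falls over (moves at over 0.8 m/s with no finger on it, a free fall of about 30 mm) (contact force between pot and the fingers below 0.1 N and linear speed of pot above 0.8 m/s).
It fails at once if a bystander is moved more than 40 mm or tipped over (distance of any of beaker, wide_jar, tall_bottle, white_bottle, red_cap_bottle from where it was at the start of the episode above 0.04 m or angle between any of wide_jar, tall_bottle, white_bottle, red_cap_bottle's own z axis and vertical above 0.6 rad).
It also fails if it takes over 66 s, if anything falls off the work surface, if the arm or the gripper's body presses on something with over 40 N, if the wrist force passes 120 N, or if a joint passes its speed limit or range.

ROBOT

A 7-joint arm with a two-finger parallel gripper is mounted at the origin on the work surface. World frame = base frame: x ahead of the robot, y to its left, z up, the work surface at z = 0. Lengths are in m, angles in rad, forces in N, time in s.
With the tool pointing down it reaches from about 0.4 to 0.875 m from the base axis. Payload 6.5 kg.
Tool frame: the origin (TCP) lies midway between the tips of the shut fingers; the grasp point (between the pads) lies 19 mm behind it; z points along the fingers, y is the line along which they close (so a half turn about z gives the same grasp; the last joint's range is limited). The gripper opens to 88 mm and grips with 3 to 60 N. Pads are 18 mm wide; open, the fingers measure 123 mm over their backs; the gripper's body (75 mm by 187 mm) begins 45 mm behind the grasp point.
Start: joints at [-1.286, 0.536, -0.004, 1.538, 0.003, 1.067, -0.071], TCP at [0.223, 0.61, 0.239] pointing down, gripper open.
Joint ranges: [-2.7, 2.7], [-0.37, 2.16], [-1.27, 1.26], [0.24, 2.4], [-1.31, 4.45], [0.19, 1.91], [-2.76, 2.76]. Speed limits (rad/s): [2.39, 2.39, 3.14, 3.14, 3.14, 3.14, 3.14].

INTERFACE

Orientations are given as a 3x3 rotation matrix whose columns are the frame's x, y, z axes.
In Python, from workcell import sense, eyes, workorder gives the robot as it stands.
- The arm moves only by the shell command python3 -m crank 'ROWS' [OPENING]. ROWS is JSON, a list that holds one entry, the list of rows, each a list of 4 numbers: the shift along the tool's x, y, z in mm, then the turn about the tool's z in degrees. In form: [[[x, y, z, yaw], ...]]. A call has 1 to 10 rows; each row is the pose to reach, as a shift and turn from the pose commanded when the call began, along the tool's axes at that moment; what a row does not reach only later rows make up. A row lasts 1/8 s, in which the tool goes at most 62.5 mm and 10.7 degrees, less where a joint would pass 70% of its speed; a pose out of reach is approached as far as the arm can. A call with a gripper value outside its range is refused whole. OPENING is the opening, from 0 (shut) to 1 (fully open), set as the call begins (- or left out, the last holds). The fingers move at their own pace and stop on an object; the grip force is fixed at half the most. Time passes only in rows, so rows that repeat a pose let the fingers close. It gives the time, the measured TCP pose, the force, the opening and the grip force at its end, in the units of the state.
- sense(): the state, without advancing time (a new reading comes with each control period).
- eyes.camera(name): name is "scene" or "top" or "wrist"; returns a dict with "frame" (480x640x3 uint8, red, green, blue), "fx", "fy", "cx", "cy" (pixels), "dist" ([k1, k2, p1, p2, k3] as OpenCV has them; the pictures are not rectified), "rvec" (rotation vector, rad) and "tvec" (3), from world to camera coordinates, as OpenCV has them; the wrist camera has in their place "T_tool_cam" (4x4, takes a point from camera to tool coordinates, whose origin is the TCP and whose axes are the flange's). Camera axes: x right, y down, z forward; pixel columns grow to the right and rows downward; lengths in m; the calibration is good to about 2 mm. A picture is of the moment at which its call begins: read the wrist's pose just before it. There is no depth.
- workorder.sign_off(): hands the job in; it is judged then, once.
The state is a dict: "t": time; "q": joint angles; "joint_vel": joint speeds; "effort": joint torques, N m; "tcp_pos": TCP position; "tool_rot": TCP orientation; "contact_force": force on the tool from outside, world axes, zero at the start; "wrist_torque": the same for the moment, N m; "gripper_width": opening from 0.0 (shut) to 1.0 (fully open); "gripper_force": force on a finger pad.
Only numpy, scipy, OpenCV 4.12 (cv2) and the standard library are available. Lean on these libraries where they do the work, as an engineer would, in place of code of your own. Each camera call takes 0.05 s, during which the arm holds its last target. There are 200 camera calls.

## Working session

There is one attempt and no reset: what is moved stays moved. The work goes in short steps, Python scripts to look and compute and a shell command to move; the robot and the scene stay as the last step left them, time stands still between calls to the robot, and variables do not carry over. Pictures are saved under pics/ and viewed, at most 10 in all, crops included, and the job is handed in when it is done.

```bash
ls; mkdir -p pics
cat > h.py <<'E'
import numpy as np, cv2
from workcell import sense, eyes, workorder
def snap(n,fn=None):
    s=sense(); c=eyes.camera(n); c['s']=s
    if n=='wrist':
        T=np.eye(4);T[:3,:3]=s['tool_rot'];T[:3,3]=s['tcp_pos'];M=T@np.array(c['T_tool_cam'])
    else:
        V=np.eye(4);V[:3,:3]=cv2.Rodrigues(np.array(c['rvec'],float))[0];V[:3,3]=np.ravel(c['tvec']);M=np.linalg.inv(V)
    c['M']=M;c['K']=np.array([[c['fx'],0,c['cx']],[0,c['fy'],c['cy']],[0,0,1.]])
    if fn: cv2.imwrite('pics/'+fn,c['frame'][:,:,::-1])
    return c
def rays(c,uv):
    p=cv2.undistortPoints(np.array(uv,float).reshape(-1,1,2),c['K'],np.array(c['dist'],float)).reshape(-1,2)
    return c['M'][:3,3],np.c_[p,np.ones(len(p))]@c['M'][:3,:3].T
def onz(c,uv,z):
    o,d=rays(c,uv); return o+d*((z-o[2])/d[:,2])[:,None]
def cross(c1,u1,c2,u2):
    o1,d1=rays(c1,[u1]);o2,d2=rays(c2,[u2]);d1,d2=d1[0],d2[0]
    t=np.linalg.lstsq(np.c_[d1,-d2],o2-o1,rcond=None)[0]
    a,b=o1+t[0]*d1,o2+t[1]*d2; return (a+b)/2,np.linalg.norm(a-b)
def proj(c,P):
    V=np.linalg.inv(c['M']);return cv2.projectPoints(np.array(P,float).reshape(-1,1,3),cv2.Rodrigues(V[:3,:3])[0],V[:3,3],c['K'],np.array(c['dist'],float))[0].reshape(-1,2)
E
python3 - <<'E'
from h import *
a=snap('scene','s0.png');b=snap('top','t0.png')
for c in(a,b): print(c['M'].round(3))
print(sense()['tool_rot'],sense()['tcp_pos'])
E
```

```text
pics
[[-0.062  0.627 -0.777  1.204]
 [ 0.998  0.042 -0.045  0.119]
 [ 0.005 -0.778 -0.628  0.717]
 [ 0.     0.     0.     1.   ]]
[[ 2.10e-02 -9.97e-01  6.80e-02  3.92e-01]
 [-1.00e+00 -2.10e-02 -1.00e-03  5.20e-02]
 [ 3.00e-03 -6.80e-02 -9.98e-01  1.35e+00]
 [ 0.00e+00  0.00e+00  0.00e+00  1.00e+00]]
[[-9.39125914e-01  3.43572934e-01 -3.95194472e-04]
 [ 3.43573133e-01  9.39124751e-01 -1.48459752e-03]
 [-1.38930616e-04 -1.53000221e-03 -9.99998820e-01]] [0.22321983 0.60989641 0.23794994]
```

View pics/s0.png

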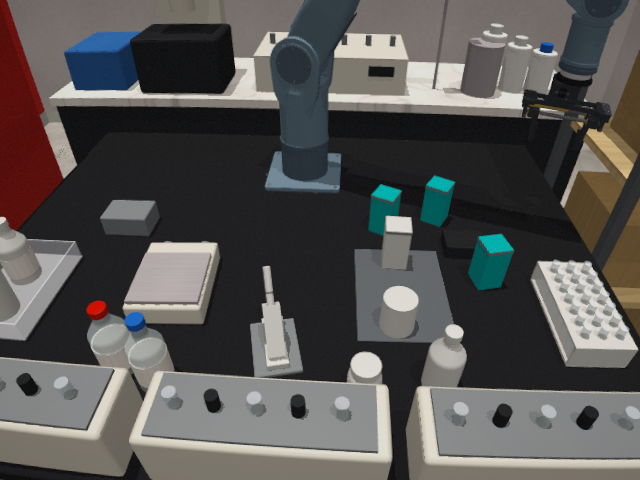

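View pics/t0.png

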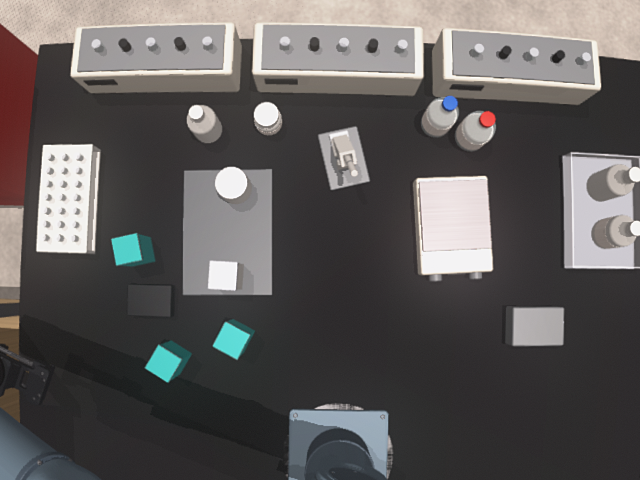

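Candidates for the pot, as top-image pixels:
- The white square on the mat at (223,275), which is (397,243) in the scene view.
- The round beaker at (231,183).
- Turquoise blocks at (132,250), (167,360) and (233,340).

The white square on the mat fits the description. The rod is in the holder at top (345,150), scene (267,280). The stirrer plate is at top (455,215). I'll check the choice in close crops and measure.

```bash
cat > m.py <<'E'
from h import *
a=snap('scene');b=snap('top')
def white(c,box,th=150,sat=40):
    x0,y0,x1,y1=box;f=c['frame'][y0:y1,x0:x1].astype(int)
    m=((f.min(2)>th)&(f.max(2)-f.min(2)<sat)).astype(np.uint8)
    k=max(cv2.findContours(m,cv2.RETR_EXTERNAL,cv2.CHAIN_APPROX_NONE)[0],key=cv2.contourArea)
    return (k.reshape(-1,2)+[x0,y0]).astype(np.float32)
E
python3 - <<'E'
from m import *
k=white(b,(195,250,250,300),200);r=cv2.minAreaRect(k);q=cv2.boxPoints(r);print('pot top',r)
P=onz(b,q,.114);print(P.round(4),P.mean(0));print('sides',np.linalg.norm(np.diff(P,axis=0),axis=1))
A=cv2.resize(b['frame'][250:300,195:255],(360,300),interpolation=3)
B=cv2.resize(b['frame'][120:195,310:380],(340,364),interpolation=3)
C=cv2.resize(a['frame'][210:275,370:425],(305,360),interpolation=3)
D=cv2.resize(a['frame'][260:380,245:305],(200,400),interpolation=3)
o=np.zeros((600,760,3),np.uint8)
o=np.zeros((600,800,3),np.uint8)
A=cv2.resize(A,(300,250));B=cv2.resize(B,(300,321))
o[:250,:300]=A;o[260:581,:300]=B;o[:360,310:615]=C;
D=cv2.resize(D,(175,400));o[:400,620:795]=D
cv2.imwrite('pics/c1.png',o[:,:,::-1])
k=white(b,(405,165,505,290),120);r=cv2.minAreaRect(k);print('stirrer',r)
E
```

```text
pot top ((222.19410705566406, 274.9764709472656), (27.68743896484375, 28.147615432739258), 4.398705005645752)
[[0.3726 0.2751 0.114 ]
 [0.4297 0.2723 0.114 ]
 [0.4267 0.2156 0.114 ]
 [0.3698 0.2185 0.114 ]] [0.39970501 0.24535012 0.114     ]
sides [0.05709956 0.05674369 0.05691664]
stirrer ((454.22149658203125, 227.54266357421875), (103.36549377441406, 72.54871368408203), 86.86363983154297)
```

View pics/c1.png

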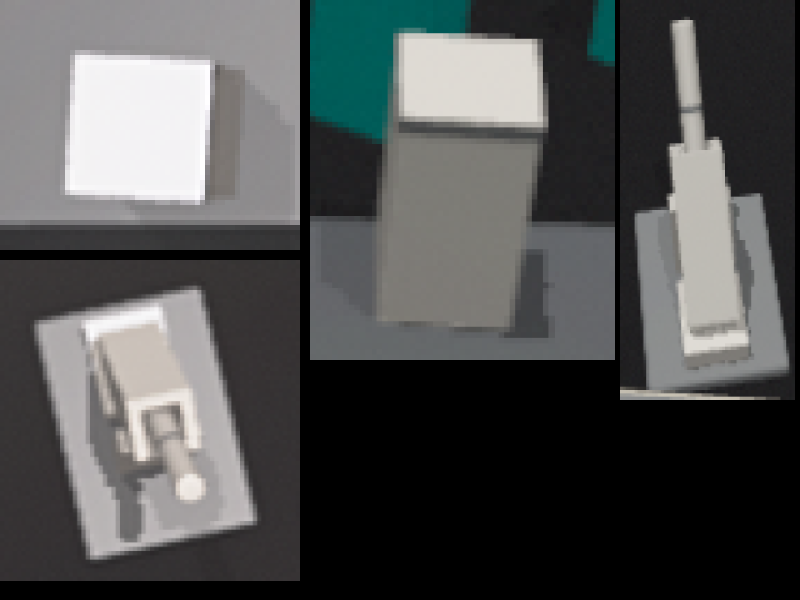

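The crops confirm the choice. The pot is white and square, with the grey band uppermost, so it is mouth-down. The rod end is at about (354,173) in top and (266,267) in scene. Next I triangulate the heights and the targets.

Run:
```python
from m import *
q=cv2.boxPoints(cv2.minAreaRect(white(b,(195,250,250,300),200)))
P=onz(b,q,.114)
sc={(1,1):(412.6,233.4),(1,-1):(386,232),(-1,1):(411.7,217.2),(-1,-1):(385.9,216)}
cen=P.mean(0);tot=[]
for (i,p) in enumerate(P):
    k=(int(np.sign(p[0]-cen[0])),int(np.sign(p[1]-cen[1])))
    X,e=cross(b,q[i],a,sc[k]);tot.append(X);print(k,X.round(4),round(e,4))
print('potc',np.mean(tot,0))
X,e=cross(b,(354.3,173),a,(266.3,268));print('rodtop',X,e)
F=onz(b,[(310+x/4.286,120+(y-260)/4.28) for x,y in[(35,322),(202,288),(255,522),(90,558)]],.01);print('foot',F.round(4),F.mean(0));d=(F[3]-F[0]+F[2]-F[1]);yaw=np.arctan2(-d[1],-d[0]);print('holder yaw',yaw)
c,s=np.cos(yaw),np.sin(yaw);R=np.array([[c,-s,0],[s,c,0],[0,0,1]]);f=F.mean(0)*[1,1,0]
print('pred rodtop',f+R@[.03-.16*np.sin(.61),0,.03+.16*np.cos(.61)])
for nm,cc,box in(('top',b,(405,165,505,290)),('scene',a,(115,230,230,330))):
    x0,y0,x1,y1=box;f=cc['frame'][y0:y1,x0:x1].astype(int)
    m=f.min(2)>110; k=m&((f[...,0]-f[...,2])<( (f[...,0]-f[...,2])[m].min()+(f[...,0]-f[...,2])[m].max())/2)
    k=cv2.morphologyEx(k.astype(np.uint8),cv2.MORPH_OPEN,np.ones((5,5)))
    kk=max(cv2.findContours(k,0,1)[0],key=cv2.contourArea)+[x0,y0]
    ap=cv2.boxPoints(cv2.minAreaRect(kk.astype(np.float32))) if nm=='top' else cv2.approxPolyDP(kk,6,True).reshape(-1,2)
    W=onz(cc,ap,.06);print(nm,ap.round(1).tolist(),W.round(3).tolist(),W.mean(0).round(3))
```

```text
(-1, 1) [0.3727 0.2762 0.1153] 0.0029
(1, 1) [0.4296 0.2735 0.1134] 0.0018
(1, -1) [0.4269 0.2166 0.1121] 0.001
(-1, -1) [0.3701 0.2191 0.1139] 0.0012
potc [0.39984277 0.24637392 0.11367998]
rodtop [ 0.60568512 -0.01501485  0.15663013] 0.0022672818242303362
foot [[ 0.7177  0.0573  0.01  ]
 [ 0.738  -0.0295  0.01  ]
 [ 0.6145 -0.0585  0.01  ]
 [ 0.5937  0.0264  0.01  ]] [ 0.66599339 -0.00107354  0.01      ]
holder yaw 0.2375860549221241
pred rodtop [ 0.60606666 -0.01558538  0.16114368]
top [[418.8999938964844, 178.60000610351562], [488.29998779296875, 176.3000030517578], [491.5, 270.3999938964844], [422.0, 272.79998779296875]] [[0.615, -0.161, 0.06], [0.625, -0.314, 0.06], [0.421, -0.32, 0.06], [0.413, -0.169, 0.06]] [ 0.518 -0.241  0.06 ]
scene [[115, 318], [117, 324]] [[0.664, -0.307, 0.06], [0.678, -0.297, 0.06]] [ 0.671 -0.302  0.06 ]
```

```bash
python3 -m crank '[[[-36,-35,0,9],[-73,-70,0,18],[-109,-105,0,27],[-146,-140,0,36],[-182,-176,0,45.5],[-218,-211,0,54.5],[-255,-246,0,63.5],[-291,-281,0,72.7],[-291,-281,0,72.7]]]' 1
python3 - <<'E'
from h import *
s=sense();print(np.round(s['q'],2));R=np.array(s['tool_rot']);T=np.array(s['tcp_pos'])
d=R.T@(np.array([.3998,.2459,.067])-T)*1000;print(T,R.round(3),d,np.degrees(np.arctan2(R[1,1],R[0,1])))
c=snap('wrist','w1.png')
E
```

```text
t: 1.42
tcp_pos: [0.4017, 0.2429, 0.239]
tool_rot: [[0.057, 0.998, 0.001], [0.998, -0.057, -0.001], [-0.001, 0.001, -1.0]]
contact_force: [-0.3, -0.2, 0.2]
gripper_width: 0.997
gripper_force: 0.0
[-0.97  0.23  0.38  2.02 -0.11  0.91 -0.59]
[0.40169186 0.24294956 0.23900085] [[ 0.057  0.998  0.001]
 [ 0.998 -0.057 -0.001]
 [-0.001  0.001 -1.   ]] [  2.95468338  -2.19651202 171.99715951] -3.2425465814031185
```

View pics/w1.png

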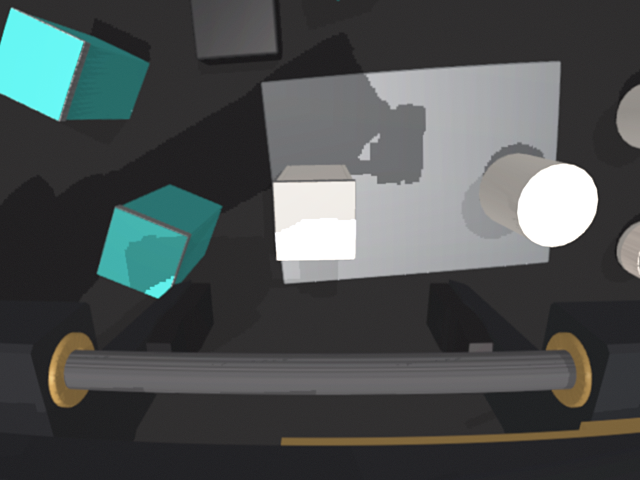

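The wrist view shows the pot's top face with corners at about (274,181), (355,181), (355,260) and (276,260), between the fingers. I'll descend and grip.

```bash
python3 -m crank '[[[3,-2,40,0],[3,-2,80,0],[3,-2,115,0],[3,-2,150,0],[3,-2,172,0],[3,-2,172,0]]]' 1 && python3 -m crank '[[[0,0,0,0],[0,0,0,0],[0,0,0,0],[0,0,0,0]]]' 0
```

```text
t: 2.22
tcp_pos: [0.3966, 0.2504, 0.0654]
tool_rot: [[0.046, 0.999, -0.003], [0.999, -0.046, -0.001], [-0.001, -0.003, -1.0]]
contact_force: [-0.5, 0.1, 0.6]
gripper_width: 1.0
gripper_force: 0.0
t: 2.72
tcp_pos: [0.3986, 0.2499, 0.0673]
tool_rot: [[0.049, 0.999, 0.001], [0.999, -0.049, 0.001], [0.001, 0.001, -1.0]]
contact_force: [-0.3, 0.3, 4.7]
gripper_width: 0.634
gripper_force: 30.0
```

```bash
python3 -m crank '[[[0,0,-25,0],[0,0,-45,0],[-36,16,-45,-1],[-72,32,-45,-2],[-108,48,-45,-2.8],[-142,63,-45,-2.8],[-142,63,-20,-2.8],[-142,63,0,-2.8],[-142,63,2,-2.8],[-142,63,2,-2.8]]]' 0;python3 -m crank '[[[0,0,2,0],[0,0,3,0],[0,0,3,0]]]' 0; python3 -c "
from h import *
print(np.round(sense()['q'],2));snap('scene','s2.png')"
```

```text
t: 3.98
tcp_pos: [0.4544, 0.1048, 0.0651]
tool_rot: [[-0.0, 1.0, 0.0], [1.0, 0.0, 0.0], [0.0, 0.0, -1.0]]
contact_force: [-0.4, -0.2, -0.6]
gripper_width: 0.635
gripper_force: 30.0
t: 4.35
tcp_pos: [0.4549, 0.105, 0.0632]
tool_rot: [[-0.0, 1.0, 0.001], [1.0, 0.0, 0.001], [0.001, 0.001, -1.0]]
contact_force: [-2.1, -0.7, 14.9]
gripper_width: 0.628
gripper_force: 30.0
[-0.53  0.54  0.26  2.13 -0.28  0.5  -0.06]
```

```bash
python3 -m crank '[[[-7,0,-2,0],[-15,0,-4,0],[-22,0,-5,0],[-30,0,-6,0],[-37.5,0,-5,0],[-45,0,-5,0],[-52.5,0,-3,0],[-60,0,-1,0],[-60,0,-1,0]]]' 0; python3 -c "
from h import *
c=snap('scene');cv2.imwrite('pics/s3.png',cv2.resize(c['frame'][150:330,220:460],(800,600))[:,:,::-1])"
```

```text
t: 5.52
tcp_pos: [0.4545, 0.0459, 0.0633]
tool_rot: [[-0.001, 1.0, 0.0], [1.0, 0.001, 0.002], [0.002, 0.0, -1.0]]
contact_force: [-2.2, 4.0, 9.2]
gripper_width: 0.63
gripper_force: 30.0
```

View pics/s3.png

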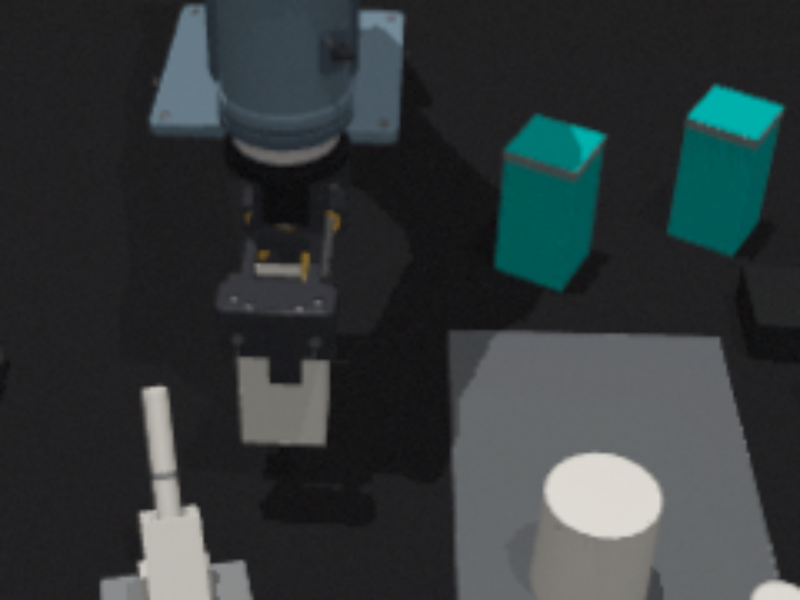

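The picture shows the pot still upright in the hand, with its lower edge at crop (285,443). It slid on the bench instead of tipping, so I need a fixed stop. I'll use the mat's 4 mm edge as the stop, pushing toward +y. First I regrip on centre and measure the edge.

```bash
python3 -m crank '[[[0,0,0,0],[0,0,0,0],[-3.5,0,0,0],[-3.5,0,0,0]]]' 0.85 && python3 -m crank '[[[0,0,0,0],[0,0,0,0],[0,0,0,0]]]' 0
python3 - <<'E'
from m import *
print('mat corners',onz(b,[(183,170),(272,169.5),(272.5,295),(183,295.5)],.004).round(4).tolist())
# subpixel edge: bright gradient along rows in top and scene
g=b['frame'].mean(2)
pts=[]
for r in range(200,285,6):
    seg=g[r,262:284];d=-np.diff(seg);pts.append((262+.5+np.argmax(d),r))
W=onz(b,pts,.004);print('top edge y vs x',np.polyfit(W[:,0],W[:,1],1),np.median(W[:,1]))
g=a['frame'].mean(2);pts=[]
for r in range(262,325,5):
    seg=g[r,344:370];d=np.diff(seg);pts.append((344+.5+np.argmax(d),r))
W=onz(a,pts,.004);print('scene',W[:,:2].round(3).tolist(),np.polyfit(W[:,0],W[:,1],1))
s=sense();print(s['tcp_pos'],s['contact_force'])
E
```

```text
t: 6.08
tcp_pos: [0.4542, 0.0406, 0.0627]
tool_rot: [[0.001, 1.0, -0.0], [1.0, -0.001, -0.0], [-0.0, -0.0, -1.0]]
contact_force: [-0.0, 0.1, -0.6]
gripper_width: 0.852
gripper_force: 0.0
t: 6.45
tcp_pos: [0.4543, 0.0412, 0.0627]
tool_rot: [[-0.0, 1.0, 0.0], [1.0, 0.0, -0.0], [-0.0, 0.0, -1.0]]
contact_force: [-0.2, 0.4, 0.1]
gripper_width: 0.637
gripper_force: 30.0
mat corners [[0.6335, 0.3596, 0.004], [0.6373, 0.1585, 0.004], [0.3591, 0.1501, 0.004], [0.3527, 0.3492, 0.004]]
top edge y vs x [-0.00449845  0.15905894] 0.15631020192137765
scene [[0.408, 0.154], [0.426, 0.154], [0.442, 0.157], [0.459, 0.155], [0.475, 0.157], [0.491, 0.157], [0.506, 0.157], [0.521, 0.157], [0.536, 0.157], [0.551, 0.157], [0.565, 0.157], [0.578, 0.157], [0.592, 0.159]] [0.01808328 0.14737576]
[0.45429541 0.04126876 0.0627262 ] [-0.15431249 -0.2733853  -0.78504581]
```

```bash
python3 -m crank '[[[0,0,-8,0],[25,-20,-8,0],[50,-40,-8,0],[74,-40,-8,0],[74,-40,0,0],[74,-40,1,0],[80,-40,1.5,0],[86,-40,1.5,0],[86,-40,1.5,0]]]' 0; python3 -m crank '[[[3,0,0,0],[6,0,0,0],[6,0,0,0]]]' 0
```

```text
t: 7.68
tcp_pos: [0.4151, 0.1227, 0.0625]
tool_rot: [[0.004, 1.0, 0.0], [1.0, -0.004, -0.003], [-0.003, 0.0, -1.0]]
contact_force: [-4.7, -12.2, 28.5]
gripper_width: 0.632
gripper_force: 30.0
t: 8.05
tcp_pos: [0.4151, 0.1289, 0.0624]
tool_rot: [[0.004, 1.0, 0.0], [1.0, -0.004, -0.003], [-0.003, 0.0, -1.0]]
contact_force: [-3.8, -11.3, 27.5]
gripper_width: 0.633
gripper_force: 30.0
```

```bash
python3 -m crank '[[[0,0,-0.8,0],[3,0,-0.8,0],[6,0,-0.8,0],[6,0,-0.8,0]]]' 0; python3 -c "
from h import *
c=snap('scene');x=cv2.resize(c['frame'][190:310,320:440],(600,600),interpolation=3);cv2.imwrite('pics/s4.png',x[:,:,::-1])"
```

```text
t: 8.55
tcp_pos: [0.4151, 0.1354, 0.0627]
tool_rot: [[0.004, 1.0, 0.001], [1.0, -0.004, -0.003], [-0.003, 0.001, -1.0]]
contact_force: [-0.9, -7.9, 15.8]
gripper_width: 0.632
gripper_force: 30.0
```

View pics/s4.png

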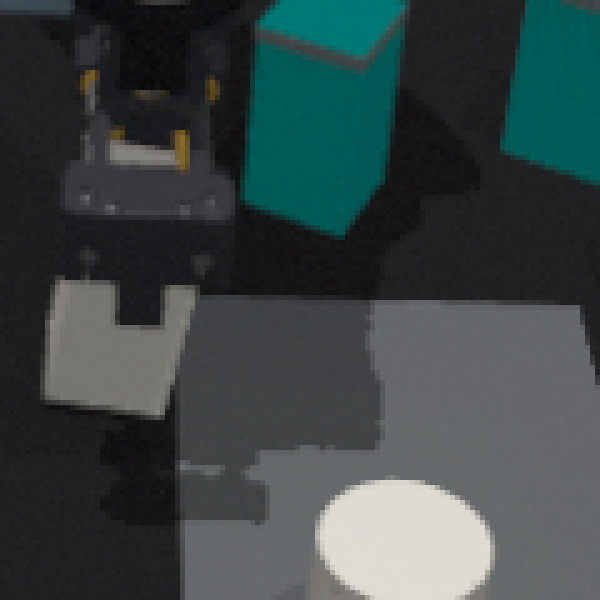

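The pot is now tilting about the mat's edge: its lower edge runs from crop (45,398) to (165,415), roughly 7°. I'll continue the arc.

```bash
python3 -m crank '[[[6,0,-3,0],[13,0,-4.5,0],[20,0,-5,0],[27,0,-4.5,0],[34.5,0,-3.5,0],[42,0,-2,0],[48.5,0,0,0],[48.5,0,0,0]]]' 0; python3 -c "
from h import *
c=snap('scene');x=cv2.resize(c['frame'][190:310,320:440],(600,600),interpolation=3);cv2.imwrite('pics/s5.png',x[:,:,::-1])"
```

```text
t: 9.6
tcp_pos: [0.4139, 0.1852, 0.0614]
tool_rot: [[0.001, 1.0, -0.002], [1.0, -0.001, -0.003], [-0.003, -0.002, -1.0]]
contact_force: [1.3, -4.7, -1.0]
gripper_width: 0.634
gripper_force: 30.0
```

View pics/s5.png

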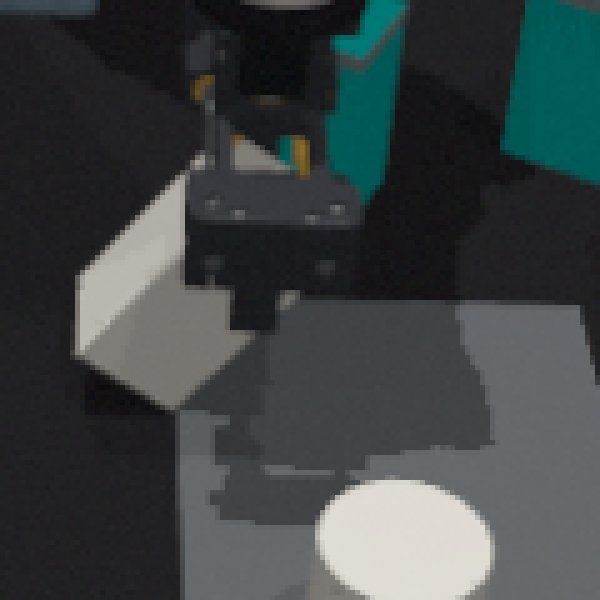

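About 42° now: the near corner is at crop (175,408), at the lip. I'll finish laying it down.

```bash
python3 -m crank '[[[6,0,1.5,0],[12,0,4,0],[18,0,8,0],[24,0,12.5,0],[29,0,17.5,0],[34,0,22.5,0],[38.5,0,28.5,0],[42.5,0,34.5,0],[46,0,41,0],[49,0,47,0]]]' 0; python3 -m crank '[[[0,0,0.5,0],[0,0,0.5,0]]]' 0
```

```text
t: 10.9
tcp_pos: [0.4143, 0.2363, 0.0149]
tool_rot: [[0.0, 1.0, -0.001], [1.0, -0.0, -0.0], [-0.0, -0.001, -1.0]]
contact_force: [-0.8, -1.0, 6.2]
gripper_width: 0.629
gripper_force: 30.0
t: 11.15
tcp_pos: [0.4143, 0.2365, 0.0145]
tool_rot: [[0.0, 1.0, -0.0], [1.0, -0.0, 0.0], [0.0, -0.0, -1.0]]
contact_force: [-0.3, 0.1, 3.6]
gripper_width: 0.63
gripper_force: 30.0
```

```bash
python3 -m crank '[[[0,0,0,0],[0,0,0,0],[-27,0,0,0],[-54,0,0,0],[-54,0,0,0]]]' 0.9
python3 - <<'E'
from m import *
k=white(b,(200,235,290,310),170);r=cv2.minAreaRect(k);q=cv2.boxPoints(r);P=onz(b,q,.06)
print(r,P.round(4).tolist(),P.mean(0))
for i,box in enumerate([(320,180,440,270)]):
    k=white(a,box,100);print(cv2.boundingRect(k),cv2.approxPolyDP(k,3,True).reshape(-1,2).tolist())
print(sense()['tcp_pos'])
E
```

```text
t: 11.78
tcp_pos: [0.4142, 0.1807, 0.0145]
tool_rot: [[0.003, 1.0, -0.0], [1.0, -0.003, -0.001], [-0.001, -0.0, -1.0]]
contact_force: [1.0, 0.9, 0.1]
gripper_width: 0.904
gripper_force: 0.0
((272.1399230957031, 268.6894226074219), (26.17243766784668, 5.9589033126831055), 83.2901611328125) [[0.4422, 0.1582, 0.06], [0.444, 0.1457, 0.06], [0.3894, 0.138, 0.06], [0.3876, 0.1504, 0.06]] [0.4158031  0.14808278 0.06      ]
(410, 252, 30, 18) [[411.0, 252.0], [413.0, 269.0], [439.0, 268.0], [435.0, 252.0]]
[0.41447806 0.18341984 0.01455517]
```

Run:
```python
from m import *
o,d=rays(a,[(411,252),(413,269),(439,268),(435,252)])
print((o+d*((.4424-o[0])/d[:,0])[:,None]).round(4))
# mouth edge in scene + top triangulate: all white pixels in wider region
k=white(a,(330,180,405,290),90);print(cv2.approxPolyDP(k,2,True).reshape(-1,2).tolist())
k=white(b,(200,235,300,310),120);print(cv2.approxPolyDP(k,2,True).reshape(-1,2).tolist())
```

```text
[[0.4424 0.2753 0.0715]
 [0.4424 0.2864 0.0212]
 [0.4424 0.3444 0.0276]
 [0.4424 0.3276 0.0744]]
[[382.0, 239.0], [389.0, 249.0], [388.0, 264.0], [375.0, 266.0], [374.0, 272.0], [396.0, 273.0], [399.0, 254.0], [402.0, 255.0], [400.0, 240.0], [399.0, 242.0]]
[[235.0, 235.0], [200.0, 235.0], [200.0, 294.0], [208.0, 273.0], [207.0, 265.0], [203.0, 265.0], [206.0, 243.0], [237.0, 239.0]]
```

Run:
```python
from m import *
o=np.hstack([cv2.resize(a['frame'][200:300,330:450],(400,333),interpolation=3),cv2.resize(b['frame'][230:314,200:300],(400,333),interpolation=3)])
cv2.imwrite('pics/c2.png',o[:,:,::-1])
```

```text
(no output)
```

View pics/c2.png

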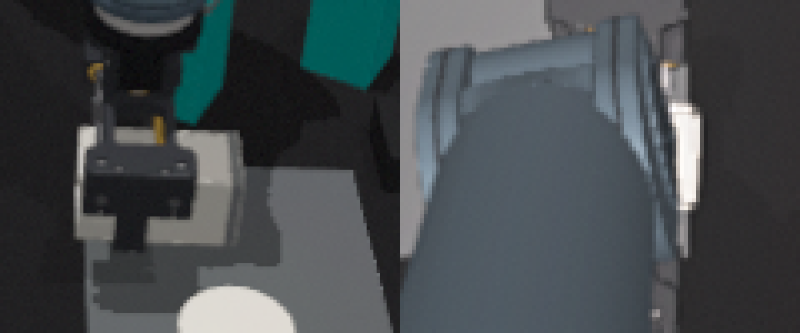

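Run:
```python
from m import *
print(onz(a,[(352.8,270.8),(399.5,273.5)],.004).round(4)); print(onz(a,[(353,256)],.06).round(4), onz(b,[(275,268)],.06).round(4))
```

```text
[[0.4387 0.1505 0.004 ]
 [0.4409 0.2579 0.004 ]]
[[0.451  0.1482 0.06  ]] [[0.4174 0.1421 0.06  ]]
```

The pot lies flat on the mat. Its mouth is at y≈0.148 and its banded base at y≈0.258. I'll grip near the mouth, carry it back to the bench in front of the mat's edge, and put it down there.

```bash
python3 -m crank '[[[-7,0,0,0],[-7,0,0,0]]]' 0.9 && python3 -m crank '[[[0,0,0,0],[0,0,0,0],[0,0,0,0],[0,0,-15,0],[-27,0,-20,0],[-54,0,-20,0],[-81,0,-20,0],[-110,0,-20,0],[-110,0,-8,0],[-110,0,2,0]]]' 0 &&  python3 -m crank '[[[0,0,1.5,0],[0,0,2.5,0],[0,0,2.5,0]]]' 0;  python3 - <<'E'
from m import *
cv2.imwrite('pics/x.png',a['frame'][:,:,::-1])
k=white(a,(290,200,400,290),100);print(cv2.approxPolyDP(k,2,True).reshape(-1,2).tolist())
E
```

```text
t: 12.42
tcp_pos: [0.4141, 0.1749, 0.0145]
tool_rot: [[0.001, 1.0, -0.0], [1.0, -0.001, -0.0], [-0.0, -0.0, -1.0]]
contact_force: [0.6, -0.7, 0.4]
gripper_width: 0.901
gripper_force: 0.0
t: 13.68
tcp_pos: [0.4145, 0.0664, 0.0124]
tool_rot: [[-0.0, 1.0, 0.001], [1.0, 0.0, 0.001], [0.001, 0.001, -1.0]]
contact_force: [-0.9, 0.0, -0.9]
gripper_width: 0.633
gripper_force: 30.0
t: 14.05
tcp_pos: [0.4137, 0.0667, 0.0105]
tool_rot: [[-0.002, 1.0, -0.001], [1.0, 0.002, 0.001], [0.001, -0.001, -1.0]]
contact_force: [-3.5, 0.0, 10.7]
gripper_width: 0.63
gripper_force: 30.0
[[363.0, 263.0], [366.0, 272.0], [364.0, 270.0], [360.0, 277.0], [362.0, 280.0], [356.0, 283.0], [359.0, 287.0], [357.0, 289.0], [360.0, 289.0], [360.0, 286.0], [362.0, 289.0], [399.0, 289.0], [398.0, 258.0], [388.0, 260.0], [387.0, 256.0], [380.0, 259.0], [379.0, 256.0], [371.0, 256.0], [367.0, 263.0]]
```

```bash
python3 -m crank '[[[4,0,-0.5,0],[8,0,-0.5,0],[10,0,-0.5,0],[12.5,0,-7,0],[15.5,0,-13.5,0],[19,0,-20,0],[23,0,-26,0],[23,0,-26,0]]]' 0;  python3 - <<'E'
from m import *
o=np.hstack([cv2.resize(a['frame'][190:290,310:430],(480,400),interpolation=3)])
cv2.imwrite('pics/c3.png',o[:,:,::-1])
E
```

```text
t: 15.15
tcp_pos: [0.4146, 0.0898, 0.0362]
tool_rot: [[-0.002, 1.0, 0.001], [1.0, 0.002, 0.001], [0.001, 0.001, -1.0]]
contact_force: [-0.2, 0.3, -2.0]
gripper_width: 0.633
gripper_force: 30.0
```

View pics/c3.png

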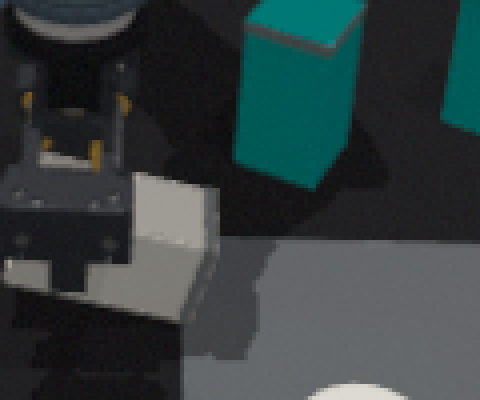

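Run:
```python
from m import *
o,d=rays(a,[(355.5,270),(311.5,260.5),(363.5,237.5),(363,252)])
for x in(.4425,.3865): print((o+d*((x-o[0])/d[:,0])[:,None]).round(4))
```

```text
[[0.4425 0.1564 0.0104]
 [0.4425 0.0554 0.0336]
 [0.4425 0.1684 0.1068]
 [0.4425 0.17   0.0656]]
[[ 0.3865  0.1591 -0.0416]
 [ 0.3865  0.0508 -0.0167]
 [ 0.3865  0.1721  0.0619]
 [ 0.3865  0.1738  0.0177]]
```

The pot reached about 13° (its lower edge runs from crop (5,283) to (182,320)), then slid up over the lip; the corner is at z≈10 mm. I'll back off, lower it, and repeat with a firmer push.

```bash
python3 -m crank '[[[-8,0,0,0],[-8,0,9,0],[-8,0,10,0],[-8,0,10,0]]]' 0;python3 -m crank '[[[4,0,0,0],[7,0,0,0],[9,0,0,0],[10,0,0,0],[10,0,0,0]]]' 0
```

```text
t: 15.85
tcp_pos: [0.4146, 0.0793, 0.0259]
tool_rot: [[0.002, 1.0, 0.0], [1.0, -0.002, -0.001], [-0.001, 0.0, -1.0]]
contact_force: [-0.3, -5.4, 7.3]
gripper_width: 0.634
gripper_force: 30.0
t: 16.48
tcp_pos: [0.4146, 0.0825, 0.0262]
tool_rot: [[0.008, 1.0, 0.001], [1.0, -0.008, -0.008], [-0.007, 0.001, -1.0]]
contact_force: [0.1, -27.1, 18.9]
gripper_width: 0.633
gripper_force: 30.0
```

```bash
python3 -m crank '[[[2,0,-2,0],[4,0,-5,0],[8,0,-10,0],[13,0,-15,0],[18,0,-20,0],[18,0,-20.5,0]]]' 0;  python3 - <<'E'
from m import *
k=white(a,(300,215,372,285),70);print(cv2.approxPolyDP(k,2.5,True).reshape(-1,2).tolist())
E
```

```text
t: 17.23
tcp_pos: [0.4142, 0.1058, 0.0461]
tool_rot: [[0.002, 1.0, -0.0], [1.0, -0.002, -0.003], [-0.003, -0.0, -1.0]]
contact_force: [1.6, -8.0, -0.1]
gripper_width: 0.633
gripper_force: 30.0
[[314.0, 237.0], [314.0, 253.0], [356.0, 271.0], [367.0, 257.0], [366.0, 241.0], [352.0, 234.0], [351.0, 251.0], [340.0, 252.0], [338.0, 260.0], [330.0, 260.0], [328.0, 252.0], [318.0, 251.0], [317.0, 234.0]]
```

```bash
cat > tilt.py <<'E'
from m import *
def tilt(uv,x=.4425):
    o,d=rays(a,uv);P=o+d*((x-o[0])/d[:,0])[:,None];v=P[1]-P[0];print(P.round(4).tolist(),'deg',np.degrees(np.arctan2(-v[2],v[1])),'len',np.linalg.norm(v))
E
python3 -c "
from tilt import *
tilt([(314,253),(356,271)]);tilt([(356,271),(367,257)])"
```

```text
[[0.4425, 0.0612, 0.0564], [0.4425, 0.1577, 0.0073]] deg 26.962109240342432 len 0.10825551008263605
[[0.4425, 0.1577, 0.0073], [0.4425, 0.1798, 0.0514]] deg -63.3561822750756 len 0.04934759458966966
```

```bash
python3 -m crank '[[[-12,0,-1,0],[-16,0,-1,0],[-16,0,5,0],[-16,0,7,0],[-16,0,7,0]]]' 0;python3 -m crank '[[[6,0,0,0],[12,0,0,0],[15,0,0,0],[15,0,0,0]]]' 0
```

```text
t: 18.05
tcp_pos: [0.4146, 0.0904, 0.04]
tool_rot: [[0.003, 1.0, 0.0], [1.0, -0.003, -0.002], [-0.002, 0.0, -1.0]]
contact_force: [-2.1, -11.2, 16.5]
gripper_width: 0.634
gripper_force: 30.0
t: 18.55
tcp_pos: [0.4153, 0.103, 0.0401]
tool_rot: [[0.004, 1.0, 0.002], [1.0, -0.004, -0.004], [-0.004, 0.002, -1.0]]
contact_force: [0.3, -18.7, 20.1]
gripper_width: 0.64
gripper_force: 30.0
```

```bash
python3 -m crank '[[[3,0,-2.5,0],[7,0,-5.5,0],[12,0,-8.5,0],[17,0,-11.5,0],[22,0,-13.5,0],[28,0,-15.5,0],[34,0,-17,0],[34,0,-17,0]]]' 0;  python3 - <<'E'
from tilt import *
k=white(a,(300,205,400,285),70);print(cv2.approxPolyDP(k,2.5,True).reshape(-1,2).tolist())
E
```

```text
t: 19.55
tcp_pos: [0.4142, 0.1399, 0.0563]
tool_rot: [[0.001, 1.0, -0.0], [1.0, -0.001, -0.002], [-0.002, -0.0, -1.0]]
contact_force: [0.2, -6.9, 5.3]
gripper_width: 0.637
gripper_force: 30.0
[[325.0, 228.0], [324.0, 242.0], [353.0, 270.0], [373.0, 263.0], [373.0, 249.0], [369.0, 241.0], [368.0, 248.0], [356.0, 249.0], [353.0, 257.0], [345.0, 257.0], [345.0, 249.0], [333.0, 247.0], [334.0, 228.0], [340.0, 223.0], [339.0, 219.0]]
```

```bash
python3 -c "
from tilt import *
tilt([(324,242),(353,270)]);tilt([(353,270),(373,263)])"
```

```text
[[0.4425, 0.0833, 0.0895], [0.4425, 0.1507, 0.01]] deg 49.69426855151681 len 0.10419365134596131
[[0.4425, 0.1507, 0.01], [0.4425, 0.1946, 0.0342]] deg -28.89637127093042 len 0.05012666561423522
```

```bash
python3 -m crank '[[[4,0,-0.5,0],[8,0,-1,0],[12,0,-1,0],[16,0,-1,0],[16,0,-1,0]]]' 0;  python3 - <<'E'
from tilt import *
k=white(a,(300,205,400,285),70);print(cv2.approxPolyDP(k,2.5,True).reshape(-1,2).tolist())
E
```

```text
t: 20.38
tcp_pos: [0.4141, 0.1558, 0.0572]
tool_rot: [[0.001, 1.0, -0.001], [1.0, -0.001, -0.002], [-0.002, -0.001, -1.0]]
contact_force: [-1.0, -6.0, 4.3]
gripper_width: 0.633
gripper_force: 30.0
[[333.0, 223.0], [332.0, 238.0], [352.0, 269.0], [375.0, 265.0], [374.0, 250.0], [363.0, 249.0], [361.0, 257.0], [352.0, 257.0], [352.0, 249.0], [341.0, 247.0], [342.0, 225.0], [348.0, 224.0], [347.0, 219.0]]
```

```bash
python3 -c "
from tilt import *
tilt([(332,238),(352,269)]);tilt([(352,269),(375,265)])"; python3 -m crank '[[[4,0,-0.5,0],[8,0,-1,0],[12,0,-1,0],[12,0,-1,0]]]' 0;  python3 - <<'E'
from tilt import *
k=white(a,(300,205,400,285),70);print(cv2.approxPolyDP(k,2.5,True).reshape(-1,2).tolist())
E
```

```text
[[0.4425, 0.1006, 0.1017], [0.4425, 0.1483, 0.013]] deg 61.7218266264867 len 0.10069118924273106
[[0.4425, 0.1483, 0.013], [0.4425, 0.1996, 0.0284]] deg -16.74808423149197 len 0.05357835423026283
t: 21.08
tcp_pos: [0.4141, 0.1706, 0.0584]
tool_rot: [[-0.001, 1.0, 0.0], [1.0, 0.001, 0.0], [0.0, 0.0, -1.0]]
contact_force: [0.3, 0.1, -2.0]
gripper_width: 0.634
gripper_force: 30.0
[[339.0, 223.0], [339.0, 238.0], [359.0, 269.0], [383.0, 264.0], [379.0, 249.0], [370.0, 249.0], [367.0, 257.0], [359.0, 257.0], [359.0, 249.0], [348.0, 247.0], [349.0, 226.0], [355.0, 223.0], [353.0, 218.0]]
```

```bash
python3 -m crank '[[[0,0,2,0],[0,0,4,0],[0,0,4,0]]]' 0; python3 -m crank '[[[0,0,1,0],[6,0,1,0],[12,0,0.5,0],[18,0,0,0],[18,0,0,0]]]' 0;  python3 - <<'E'
from tilt import *
k=white(a,(300,205,400,285),70);print(cv2.approxPolyDP(k,2.5,True).reshape(-1,2).tolist())
E
```

```text
t: 21.55
tcp_pos: [0.4145, 0.1706, 0.0565]
tool_rot: [[-0.0, 1.0, -0.0], [1.0, 0.0, 0.002], [0.002, -0.0, -1.0]]
contact_force: [-7.1, 0.4, 34.4]
gripper_width: 0.637
gripper_force: 30.0
t: 22.18
tcp_pos: [0.4147, 0.1874, 0.0549]
tool_rot: [[0.0, 1.0, 0.001], [1.0, -0.0, -0.0], [-0.0, 0.001, -1.0]]
contact_force: [-0.6, -2.1, 6.6]
gripper_width: 0.631
gripper_force: 30.0
[[349.0, 221.0], [347.0, 236.0], [363.0, 270.0], [388.0, 266.0], [385.0, 251.0], [377.0, 251.0], [375.0, 259.0], [367.0, 259.0], [366.0, 250.0], [356.0, 248.0], [357.0, 227.0], [363.0, 225.0], [361.0, 217.0]]
```

```bash
python3 -c "
from tilt import *
tilt([(347,236),(363,270)]);tilt([(363,270),(388,266)])
c=snap('scene');x=cv2.resize(c['frame'][190:290,310:430],(720,600),interpolation=3);cv2.imwrite('pics/s6.png',x[:,:,::-1])"
```

```text
[[0.4425, 0.1328, 0.109], [0.4425, 0.1735, 0.0114]] deg 67.33356285845218 len 0.10572968219030908
[[0.4425, 0.1735, 0.0114], [0.4425, 0.2291, 0.0271]] deg -15.78671714784443 len 0.05774711475287894
```

View pics/s6.png

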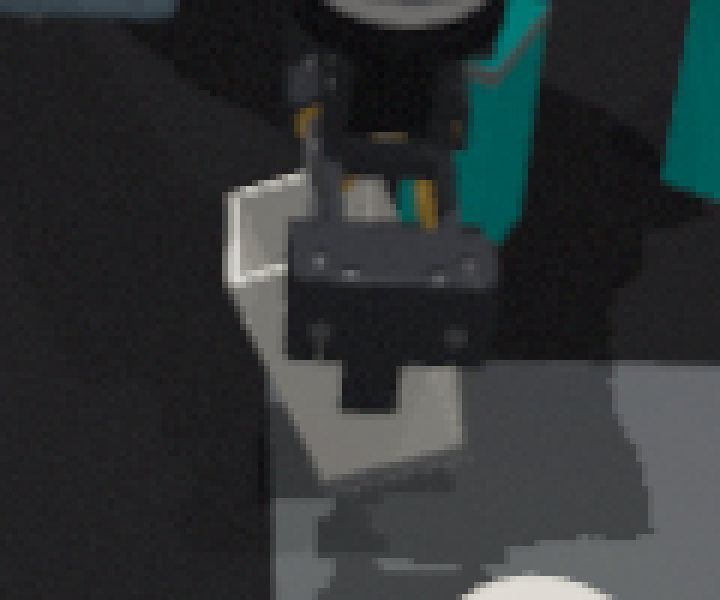

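Tenth and last view: the pot is mouth-up, leaning about 20° from upright, with its base corner on the mat at crop (322,480). Its weight is already past that edge, so loosening the fingers slightly should let it settle onto its base.

```bash
python3 -m crank '[[[0,0,0,0],[0,0,-1,0],[0,0,-3,0],[0,0,-6,0],[0,0,-6,0]]]' 0.68;  python3 - <<'E'
from tilt import *
k=white(a,(300,195,410,290),70);print(cv2.approxPolyDP(k,2.5,True).reshape(-1,2).tolist())
E
```

```text
t: 23.05
tcp_pos: [0.4144, 0.1879, 0.0608]
tool_rot: [[-0.0, 1.0, 0.0], [1.0, 0.0, 0.0], [0.0, 0.0, -1.0]]
contact_force: [-1.1, -0.2, 0.7]
gripper_width: 0.681
gripper_force: 0.0
[[393.0, 221.0], [386.0, 221.0], [393.0, 230.0], [390.0, 249.0], [377.0, 249.0], [375.0, 257.0], [367.0, 257.0], [366.0, 248.0], [363.0, 255.0], [362.0, 249.0], [355.0, 249.0], [356.0, 289.0], [365.0, 288.0], [364.0, 269.0], [379.0, 273.0], [389.0, 271.0], [394.0, 240.0]]
```

Run:
```python
from tilt import *
g=a['frame'].mean(2).astype(int)
for r in(225,235,245,252,260,266,270,274):print(r,g[r,344:402:2].tolist())
```

```text
225 [29, 30, 30, 35, 33, 34, 34, 43, 55, 62, 58, 60, 69, 77, 74, 72, 82, 80, 71, 68, 58, 63, 92, 105, 133, 58, 48, 18, 17]
235 [32, 29, 31, 28, 27, 29, 30, 27, 31, 29, 29, 35, 32, 32, 39, 41, 40, 47, 46, 44, 49, 46, 48, 51, 39, 34, 24, 19, 24]
245 [28, 31, 28, 26, 27, 29, 27, 26, 28, 29, 28, 28, 27, 26, 24, 28, 28, 26, 26, 28, 31, 40, 28, 28, 76, 21, 22, 21, 21]
252 [28, 29, 29, 31, 28, 57, 92, 93, 92, 83, 80, 92, 25, 27, 26, 28, 45, 117, 118, 122, 122, 123, 123, 123, 68, 67, 67, 66, 66]
260 [32, 30, 28, 27, 30, 55, 93, 93, 93, 92, 89, 118, 117, 117, 116, 117, 117, 123, 123, 123, 124, 124, 123, 107, 68, 68, 67, 67, 67]
266 [27, 29, 29, 28, 30, 45, 94, 94, 92, 93, 89, 117, 116, 116, 116, 117, 122, 123, 123, 123, 124, 123, 123, 77, 67, 67, 68, 67, 67]
270 [31, 28, 29, 28, 29, 39, 94, 94, 93, 93, 67, 83, 85, 86, 91, 94, 98, 100, 107, 108, 113, 117, 116, 67, 67, 68, 70, 68, 68]
274 [31, 30, 30, 28, 28, 35, 94, 93, 93, 93, 94, 83, 54, 59, 65, 67, 66, 68, 68, 69, 71, 66, 68, 66, 69, 68, 67, 66, 68]
```

Run:
```python
from tilt import *
P=onz(a,[(365,271.3),(389.7,271.8)],.004);print(P.round(4).tolist(),P.mean(0)); print(np.array(sense()['tcp_pos']))
# plate centre: estimates
x0=snap('top');g=x0['frame'].astype(int)
print([g[r,455].tolist() for r in range(238,280,3)])
print([g[r,455].tolist() for r in range(170,190,2)])
print([g[215,c].tolist() for c in list(range(410,426,2))+list(range(482,500,2))])
```

```text
[[0.4386, 0.1786, 0.004], [0.4366, 0.2356, 0.004]] [0.43760816 0.20713595 0.004     ]
[0.41418975 0.18769711 0.06046987]
[[240, 231, 231], [242, 234, 233], [239, 230, 230], [241, 234, 233], [234, 232, 231], [244, 243, 245], [244, 243, 245], [244, 243, 245], [244, 243, 245], [244, 243, 245], [244, 243, 245], [247, 245, 241], [85, 81, 80], [70, 65, 66]]
[[62, 57, 57], [62, 57, 56], [58, 53, 54], [128, 118, 110], [249, 247, 243], [227, 220, 222], [234, 222, 223], [235, 224, 224], [236, 226, 226], [237, 226, 227]]
[[65, 59, 60], [56, 50, 50], [73, 66, 65], [118, 109, 101], [222, 206, 189], [151, 139, 132], [246, 238, 238], [238, 227, 227], [233, 222, 222], [234, 222, 222], [234, 222, 222], [238, 226, 225], [77, 70, 70], [67, 62, 62], [65, 60, 61], [65, 60, 60], [65, 59, 61]]
```

```bash
python3 -m crank '[[[0,0,-3,0],[10,0,-7,0],[19.5,0,-7,0],[19.5,0,-7,0]]]' 0.9 && python3 -m crank '[[[0,0,0,0],[0,0,0,0],[0,0,0,0],[0,0,-20,0],[0,0,-60,0]]]' 0
python3 - <<'E'
from tilt import *
print('plate',onz(b,[(421,179.5),(489,179.5),(455.2,215),(421,250.5),(489,250.5)],.06).round(4).tolist())
s=sense();print(np.round(s['q'],2))
g=a['frame'].mean(2).astype(int)
for r in(200,215,225,235,242,248,252):print(r,g[r,350:410:2].tolist())
E
```

```text
t: 23.9
tcp_pos: [0.4142, 0.2087, 0.0676]
tool_rot: [[-0.002, 1.0, 0.0], [1.0, 0.002, 0.001], [0.001, 0.0, -1.0]]
contact_force: [0.1, 0.1, 0.2]
gripper_width: 0.897
gripper_force: 0.0
t: 24.52
tcp_pos: [0.413, 0.2063, 0.1271]
tool_rot: [[0.0, 1.0, -0.003], [1.0, -0.0, -0.002], [-0.002, -0.003, -1.0]]
contact_force: [0.7, 0.4, -0.9]
gripper_width: 0.63
gripper_force: 30.0
plate [[0.6129, -0.1652, 0.06], [0.6175, -0.3151, 0.06], [0.5381, -0.2398, 0.06], [0.4606, -0.1662, 0.06], [0.4634, -0.3146, 0.06]]
[-0.84  0.41  0.34  2.12 -0.22  0.64 -0.35]
200 [23, 25, 22, 22, 24, 22, 19, 20, 21, 40, 51, 60, 59, 59, 57, 59, 60, 61, 59, 60, 59, 60, 59, 61, 59, 58, 58, 54, 29, 28]
215 [35, 34, 32, 32, 33, 31, 34, 34, 39, 108, 29, 25, 44, 46, 25, 27, 28, 27, 27, 28, 26, 27, 28, 29, 36, 31, 28, 26, 21, 19]
225 [31, 32, 33, 32, 33, 31, 27, 30, 71, 114, 118, 117, 117, 118, 80, 26, 28, 28, 27, 61, 116, 117, 114, 52, 21, 23, 21, 22, 23, 20]
235 [29, 32, 31, 27, 31, 32, 32, 32, 115, 118, 117, 117, 118, 117, 117, 117, 118, 117, 118, 118, 123, 124, 33, 19, 18, 18, 23, 21, 20, 19]
242 [30, 28, 31, 30, 29, 29, 30, 28, 109, 117, 118, 116, 117, 117, 117, 117, 117, 116, 120, 123, 124, 103, 23, 18, 19, 23, 17, 21, 22, 22]
248 [28, 28, 32, 34, 33, 29, 31, 30, 110, 117, 117, 117, 117, 116, 116, 117, 117, 120, 124, 123, 123, 48, 20, 21, 22, 21, 21, 22, 21, 20]
252 [26, 29, 58, 93, 94, 93, 94, 92, 93, 87, 83, 86, 79, 74, 74, 65, 77, 82, 71, 69, 70, 68, 69, 67, 66, 67, 67, 68, 67, 67]
```

```bash
python3 -m crank '[[[-15,0,-25,0],[-60,0,-45,0],[-110,2,-45,0],[-160,4,-45,0],[-210,10,-45,0],[-260,20,-45,0],[-310,45,-45,0],[-360,75,-45,0],[-405,100,-45,0],[-446,126,-45,0]]]' 0; python3 -m crank '[[[0,0,0,0],[0,0,15,0],[0,0,30,0],[0,0,40,0],[0,0,46,0],[0,0,48,0],[0,0,48,0]]]' 0; python3 -c "
from h import *
print(np.round(sense()['q'],2))"
```

```text
t: 25.88
tcp_pos: [0.5402, -0.2405, 0.1713]
tool_rot: [[0.001, 1.0, -0.001], [1.0, -0.001, 0.001], [0.001, -0.001, -1.0]]
contact_force: [0.3, 0.3, -0.6]
gripper_width: 0.63
gripper_force: 30.0
t: 26.75
tcp_pos: [0.5404, -0.2388, 0.1247]
tool_rot: [[-0.0, 1.0, 0.0], [1.0, 0.0, -0.0], [-0.0, 0.0, -1.0]]
contact_force: [-0.7, 0.5, -2.7]
gripper_width: 0.63
gripper_force: 30.0
[ 0.02  0.62  0.44  1.81 -0.36  0.8   0.64]
```

Touch down gently, then release.

```bash
python3 -m crank '[[[0,0,0.8,0],[0,0,1.6,0],[0,0,2,0],[0,0,2,0]]]' 0; python3 -m crank '[[[0,0,0,0],[0,0,0,0],[0,0,0,0]]]' 0.8
python3 - <<'E'
from tilt import *
g=b['frame'].mean(2).astype(int)
g=a['frame'].astype(int)
for r in(220,235,245,255,265,272,276,280):print(r,g[r,140:215:3,0].tolist())
E
```

```text
t: 27.25
tcp_pos: [0.5405, -0.2389, 0.1234]
tool_rot: [[0.0, 1.0, 0.001], [1.0, -0.0, 0.0], [0.0, 0.001, -1.0]]
contact_force: [-2.3, 0.9, 6.0]
gripper_width: 0.632
gripper_force: 30.0
t: 27.62
tcp_pos: [0.5403, -0.2388, 0.1225]
tool_rot: [[-0.0, 1.0, 0.0], [1.0, 0.0, -0.0], [-0.0, 0.0, -1.0]]
contact_force: [-0.5, 0.1, 0.1]
gripper_width: 0.797
gripper_force: 0.0
220 [25, 25, 24, 26, 23, 35, 24, 26, 30, 66, 25, 32, 31, 28, 28, 27, 31, 30, 27, 29, 31, 32, 29, 32, 30]
235 [56, 56, 54, 54, 58, 40, 35, 29, 108, 116, 146, 105, 105, 27, 30, 29, 30, 28, 24, 28, 31, 32, 33, 34, 33]
245 [24, 26, 27, 30, 30, 22, 53, 21, 132, 104, 107, 106, 106, 170, 205, 205, 211, 222, 223, 223, 222, 223, 223, 222, 223]
255 [24, 26, 26, 25, 25, 28, 45, 118, 117, 123, 108, 106, 106, 106, 121, 122, 123, 123, 123, 123, 122, 122, 177, 139, 203]
265 [158, 163, 117, 25, 25, 26, 25, 59, 118, 117, 125, 107, 106, 105, 106, 115, 123, 123, 123, 123, 122, 123, 122, 146, 114]
272 [178, 179, 161, 117, 117, 118, 118, 116, 117, 117, 123, 120, 107, 105, 69, 123, 122, 121, 121, 121, 121, 120, 94, 137, 108]
276 [175, 162, 163, 119, 116, 117, 117, 117, 117, 118, 124, 124, 106, 86, 125, 126, 125, 122, 122, 121, 122, 120, 143, 113, 106]
280 [162, 162, 163, 160, 117, 117, 116, 118, 117, 117, 124, 125, 117, 73, 124, 122, 122, 121, 121, 121, 121, 97, 149, 109, 107]
```

```bash
python3 -m crank '[[[0,0,-20,0],[0,0,-60,0],[0,0,-112,0]]]' 0.85; python3 -m crank '[[[20,5,0,9.5],[50,15,0,19],[80,25,0,28.5],[110,35,0,38],[140,48,0,47.5],[170,60,0,57],[200,70,0,67],[227,79,0,76.4],[227,79,0,76.4]]]' 1
python3 - <<'E'
from tilt import *
s=sense();R=np.array(s['tool_rot']);T=np.array(s['tcp_pos']);ax=np.array([-.5567,-.1348,.8196])
print(np.round(s['q'],2),np.degrees(np.arctan2(R[1,1],R[0,1])))
G=np.array([.6057,-.0153,.1585])-.024*ax;G[2]-=.019;print('shift',R.T@(G-T)*1000)
# pot on plate seen from top and the wrist: top-view white ring
x0,y0=425,180;f=b['frame'][180:255,425:490].astype(int)
m=((f.max(2)-f.min(2))<8)&(f.min(2)>150);k=np.argwhere(m);print(len(k))
c=snap('wrist','w9.png')
f=c['frame'].astype(int);m=((f.min(2)>150)&(f.max(2)-f.min(2)<40)).astype(np.uint8)
n,l,st,ce=cv2.connectedComponentsWithStats(m)
print([(st[i].tolist(),ce[i].round(0).tolist()) for i in range(1,n) if st[i][4]>60])
print('pred rodtop px',proj(c,[.6057,-.0153,.1585]),proj(c,G+[0,0,.019]))
E
```

```text
t: 28.1
tcp_pos: [0.5397, -0.2387, 0.2363]
tool_rot: [[0.0, 1.0, -0.001], [1.0, -0.0, 0.0], [0.0, -0.001, -1.0]]
contact_force: [0.6, -0.5, 0.8]
gripper_width: 0.849
gripper_force: 0.0
t: 29.22
tcp_pos: [0.62, -0.0088, 0.2352]
tool_rot: [[0.971, 0.24, 0.001], [0.24, -0.971, 0.001], [0.001, -0.0, -1.0]]
contact_force: [0.2, -0.9, 0.4]
gripper_width: 1.0
gripper_force: 0.0
[-0.6   0.6   0.81  1.66 -0.48  1.08 -0.98] -76.25750628433056
shift [ 8.65871617e-02 -6.94198764e-01  1.15541993e+02]
849
[([81, 0, 68, 29, 1460], [115.0, 12.0]), ([112, 0, 71, 45, 1016], [153.0, 25.0]), ([550, 63, 90, 92, 5905], [605.0, 110.0]), ([268, 73, 99, 132, 9247], [318.0, 125.0]), ([0, 131, 45, 85, 3103], [19.0, 175.0]), ([633, 154, 7, 45, 217], [637.0, 176.0]), ([274, 207, 33, 7, 166], [292.0, 211.0]), ([307, 206, 21, 70, 1328], [317.0, 241.0]), ([462, 245, 163, 40, 2195], [539.0, 264.0]), ([472, 261, 156, 63, 5167], [536.0, 289.0]), ([417, 393, 88, 43, 3073], [458.0, 415.0])]
pred rodtop px [[317.62034991 267.22038213]] [[317.78813427 236.0026557 ]]
```

The rod's end sits in the wrist image where predicted, at about (317,267). I'll descend, grip, and draw it along its axis.

```bash
python3 -m crank '[[[0,-0.7,40,0],[0,-0.7,75,0],[0,-0.7,100,0],[0,-0.7,115,0],[0,-0.7,115,0]]]' 0.6; python3 -m crank '[[[0,0,0,0],[0,0,0,0],[0,0,0,0],[0,0,0,0]]]' 0; python3 -m crank '[[[-6,0,-8,0],[-12,0,-17,0],[-18,0,-26,0],[-25,0,-35.5,0],[-31,0,-45,0],[-37,0,-53,0],[-43,0,-61,0],[-48,0,-69,0],[-48,0,-69,0]]]' 0
```

```text
t: 30.0
tcp_pos: [0.6186, -0.0121, 0.1193]
tool_rot: [[0.972, 0.235, -0.001], [0.235, -0.972, -0.0], [-0.001, -0.0, -1.0]]
contact_force: [-0.1, -0.4, -0.8]
gripper_width: 0.602
gripper_force: 0.0
t: 30.5
tcp_pos: [0.6192, -0.011, 0.1198]
tool_rot: [[0.972, 0.235, 0.0], [0.235, -0.972, 0.0], [0.0, 0.0, -1.0]]
contact_force: [-0.0, 0.8, -0.2]
gripper_width: 0.171
gripper_force: 0.0
t: 31.62
tcp_pos: [0.5724, -0.0225, 0.1891]
tool_rot: [[0.972, 0.235, 0.001], [0.235, -0.972, 0.0], [0.001, -0.0, -1.0]]
contact_force: [0.5, 0.2, 0.7]
gripper_width: 0.147
gripper_force: 30.0
```

```bash
cat > rod.py <<'E'
from h import *
c=snap('wrist','wr.png');s=c['s'];R=np.array(s['tool_rot']);T=np.array(s['tcp_pos'])
f=c['frame'].astype(int);m=((f.min(2)>110)&(f.max(2)-f.min(2)<45)).astype(np.uint8)
n,l,st,ce=cv2.connectedComponentsWithStats(m)
print([(st[i].tolist(),ce[i].round(0).tolist()) for i in range(1,n) if st[i][4]>100 and 230<ce[i][0]<400])
print('cam pos in tool',np.array(c['T_tool_cam']).round(3).tolist())
def P(x,z):return proj(c,R@[x,0,z]+T)[0].round(0).tolist()
print('grip',P(0,-.019))
for th in (0,10,20,35):
    t=np.radians(th);u=np.array([np.sin(t),np.cos(t)])
    print(th,'top',P(-.024*u[0],-.019-.024*u[1]),'tip',P(.136*u[0],-.019+.136*u[1]))
print(f[200:480:8,317].mean(1).astype(int).tolist())
E
python3 rod.py
```

```text
[([259, 0, 119, 268, 21970], [319.0, 100.0]), ([300, 270, 40, 84, 2888], [320.0, 313.0]), ([300, 394, 41, 12, 399], [320.0, 399.0])]
cam pos in tool [[0.001, -0.961, -0.277, 0.071], [1.0, 0.001, 0.0, 0.0], [0.0, -0.277, 0.961, -0.146], [0.0, 0.0, 0.0, 1.0]]
grip [318.0, 327.0]
0 top [318.0, 366.0] tip [319.0, 228.0]
10 top [318.0, 377.0] tip [319.0, 194.0]
20 top [318.0, 386.0] tip [319.0, 161.0]
35 top [318.0, 395.0] tip [319.0, 109.0]
[187, 186, 186, 186, 186, 186, 187, 185, 100, 185, 185, 185, 186, 154, 154, 154, 153, 154, 153, 151, 78, 77, 86, 92, 86, 164, 35, 37, 36, 36, 84, 33, 32, 31, 30]
```

```bash
python3 -m crank '[[[6,0,-4,0],[12,0,-7.5,0],[19,0,-11.5,0],[26,0,-15,0],[33,0,-18,0],[41,0,-20.5,0],[49,0,-23,0],[57,0,-25,0],[64,0,-26,0],[64,0,-26,0]]]' 0; python3 rod.py
```

```text
t: 32.92
tcp_pos: [0.6356, -0.0072, 0.2146]
tool_rot: [[0.972, 0.236, 0.001], [0.236, -0.972, -0.0], [0.001, 0.001, -1.0]]
contact_force: [-2.7, -0.5, 0.4]
gripper_width: 0.148
gripper_force: 30.0
[([266, 91, 106, 198, 15596], [318.0, 170.0]), ([300, 287, 40, 66, 2234], [320.0, 322.0])]
cam pos in tool [[0.001, -0.961, -0.277, 0.071], [1.0, 0.001, 0.0, 0.0], [0.0, -0.277, 0.961, -0.146], [0.0, 0.0, 0.0, 1.0]]
grip [318.0, 327.0]
0 top [318.0, 366.0] tip [319.0, 228.0]
10 top [318.0, 377.0] tip [319.0, 194.0]
20 top [318.0, 386.0] tip [319.0, 161.0]
35 top [318.0, 395.0] tip [319.0, 109.0]
[194, 149, 151, 150, 151, 151, 151, 151, 151, 148, 140, 147, 136, 134, 134, 134, 150, 134, 134, 133, 78, 79, 87, 93, 87, 32, 36, 38, 37, 37, 86, 34, 34, 33, 32]
```

```bash
cat >> rod.py <<'E'
from scipy.optimize import brentq
def row(s,t):return proj(c,R@[s*np.sin(t),0,-.019+s*np.cos(t)]+T)[0][1]
col=f[240:312,316:322].mean((1,2));i=240+np.argmin(col)
print('ring row',i)
s0=brentq(lambda s:row(s,np.radians(35))-268.5,.005,.13);print('ring s',s0)
try: print('theta',np.degrees(brentq(lambda t:row(s0,t)-(i+.5),-.6,1)))
except Exception as e: print(e,[row(s0,t) for t in(0,.3)])
E
python3 rod.py | tail -3
```

```text
ring row 284
ring s 0.025197789988541698
theta 13.561291414558761
```

```bash
python3 -m crank '[[[4,0,-0.5,0],[9,0,-0.5,0],[9,0,-0.5,0],[9,0,-15,0],[-20,0,-40,0],[-70,30,-45,0],[-110,70,-45,0],[-110,70,-45,0]]]' 0; python3 rod.py|sed -n '4,$p'
python3 - <<'E'
from h import *
f=cv2.imread('pics/wr.png').astype(int).mean(2).astype(int)
for r in range(90,300,8): print(r,f[r,280:360:6].tolist())
E
```

```text
t: 34.02
tcp_pos: [0.5433, -0.1058, 0.2618]
tool_rot: [[0.974, 0.228, 0.004], [0.228, -0.974, -0.0], [0.004, 0.002, -1.0]]
contact_force: [-0.1, 0.0, -1.1]
gripper_width: 0.147
gripper_force: 30.0
0 top [318.0, 366.0] tip [319.0, 228.0]
10 top [318.0, 377.0] tip [319.0, 194.0]
20 top [318.0, 386.0] tip [319.0, 161.0]
35 top [318.0, 395.0] tip [319.0, 109.0]
[29, 40, 139, 141, 141, 141, 141, 141, 130, 127, 127, 75, 128, 126, 127, 127, 127, 126, 127, 125, 75, 75, 83, 89, 82, 35, 35, 36, 35, 35, 81, 31, 32, 32, 29]
ring row 287
ring s 0.025201194468836504
theta 10.120359491687884
90 [219, 180, 40, 41, 40, 40, 41, 40, 40, 40, 39, 40, 39, 39]
98 [220, 188, 40, 39, 41, 39, 38, 39, 41, 40, 39, 41, 39, 39]
106 [221, 199, 39, 39, 40, 38, 42, 40, 41, 39, 39, 41, 40, 40]
114 [46, 36, 39, 39, 39, 39, 39, 39, 39, 39, 39, 39, 39, 40]
122 [39, 41, 41, 40, 39, 40, 40, 39, 40, 40, 39, 40, 40, 39]
130 [38, 39, 38, 41, 39, 40, 39, 39, 42, 39, 38, 40, 39, 40]
138 [29, 40, 41, 38, 39, 38, 40, 40, 39, 39, 39, 39, 34, 39]
146 [25, 25, 28, 27, 27, 35, 42, 38, 40, 27, 25, 26, 26, 26]
154 [27, 29, 25, 28, 29,
[... 481 characters left out ...]
40, 38, 84, 140, 139, 127, 39, 39, 38, 40, 39]
226 [39, 39, 39, 40, 39, 128, 140, 139, 130, 38, 37, 35, 39, 29]
234 [41, 39, 39, 40, 40, 136, 140, 139, 131, 39, 37, 37, 39, 28]
242 [38, 40, 39, 40, 40, 137, 140, 139, 131, 36, 36, 34, 37, 27]
250 [39, 35, 35, 40, 38, 136, 141, 139, 131, 34, 37, 36, 35, 24]
258 [39, 35, 35, 35, 33, 137, 141, 139, 132, 47, 35, 36, 24, 66]
266 [40, 36, 37, 37, 32, 124, 127, 137, 133, 71, 34, 36, 23, 115]
274 [40, 35, 35, 35, 51, 125, 128, 138, 133, 89, 36, 36, 24, 118]
282 [29, 34, 34, 36, 70, 125, 127, 139, 134, 116, 35, 35, 24, 28]
290 [28, 26, 24, 24, 109, 66, 114, 119, 72, 122, 27, 26, 27, 32]
298 [30, 25, 26, 26, 95, 126, 127, 127, 126, 121, 27, 25, 25, 28]
```

The rod hangs within about 3° of vertical, with its tip at wrist row ~216. I'll raise it above the pot's mouth and move over the pot.

```bash
python3 -m crank '[[[0,0,-25,0],[0,0,-45,0],[-12,40,-45,0],[-26,84,-45,0],[-40,128,-45,0],[-40,128,-45,0]]]' 0
python3 - <<'E'
from h import *
c=snap('wrist','wr.png');s=c['s'];print(np.array(s['tcp_pos']).round(4))
f=c['frame'].mean(2).astype(int)
print('pot mouth centre px',proj(c,[.5403,-.2388,.17]).round(), 'inner corners',proj(c,[[.5403+i*.024,-.2388+j*.024,.17] for i,j in((-1,-1),(-1,1),(1,1),(1,-1))]).round().tolist())
for r in range(150,260,6): print(r,f[r,230:410:8].tolist())
E
```

```text
t: 34.83
tcp_pos: [0.5359, -0.2385, 0.3056]
tool_rot: [[0.973, 0.231, 0.002], [0.231, -0.973, -0.003], [0.002, 0.003, -1.0]]
contact_force: [-0.5, -0.0, -0.6]
gripper_width: 0.147
gripper_force: 30.0
[ 0.5359 -0.2385  0.3056]
pot mouth centre px [[320. 216.]] inner corners [[344.0, 253.0], [281.0, 239.0], [295.0, 176.0], [360.0, 192.0]]
150 [25, 24, 50, 159, 160, 161, 158, 157, 158, 159, 166, 168, 159, 156, 155, 157, 153, 249, 248, 249, 250, 250, 211]
156 [26, 26, 101, 155, 157, 158, 159, 159, 161, 136, 161, 156, 157, 157, 156, 152, 151, 248, 247, 249, 248, 249, 104]
162 [26, 25, 143, 151, 154, 156, 157, 157, 158, 128, 128, 124, 119, 157, 154, 153, 154, 249, 248, 247, 246, 247, 31]
168 [22, 25, 164, 157, 157, 154, 151, 153, 156, 128, 127, 127, 128, 127, 125, 110, 151, 246, 245, 247, 248, 249, 37]
174 [23, 24, 173, 153, 152, 154, 160, 158, 160, 215, 184, 124, 127, 127, 128, 127, 128, 247, 247, 247, 247, 242, 38]
180 [25, 27, 163, 154, 157, 160, 160, 155, 201, 97, 102, 193, 212, 193, 125, 126, 128, 250, 246, 244, 244, 228, 36]
186 [25, 26, 143, 153, 151, 154, 155, 153, 210, 98, 95, 191
[... 739 characters left out ...]
37]
228 [38, 176, 237, 237, 238, 239, 239, 204, 119, 128, 126, 132, 126, 120, 118, 120, 203, 243, 243, 243, 103, 37, 39]
234 [38, 223, 236, 235, 234, 237, 239, 160, 128, 126, 127, 134, 127, 120, 119, 120, 195, 240, 243, 243, 30, 38, 37]
240 [38, 239, 235, 237, 238, 239, 241, 171, 124, 128, 127, 134, 127, 119, 119, 114, 219, 238, 238, 242, 36, 39, 38]
246 [37, 226, 236, 237, 238, 235, 237, 220, 251, 207, 128, 134, 128, 119, 118, 241, 230, 240, 241, 227, 33, 36, 36]
252 [38, 252, 254, 237, 237, 238, 221, 219, 234, 237, 129, 133, 129, 255, 175, 255, 237, 224, 221, 206, 33, 33, 33]
258 [38, 252, 253, 253, 253, 253, 254, 240, 221, 222, 130, 133, 128, 218, 221, 255, 223, 224, 223, 213, 33, 36, 32]
```

The mouth's inner edge spans about (300,177) to (350,250), and the rod tip at (320,218) is over its middle. I'll lower it.

```bash
python3 -m crank '[[[0,0,25,0],[0,0,50,0],[0,0,75,0],[0,0,95,0],[0,0,108,0],[0,0,113,0],[0,0,113,0]]]' 0; python3 -m crank '[[[0,0,2,0],[0,0,4,0],[0,0,6,0],[0,0,6,0]]]' 0
```

```text
t: 35.75
tcp_pos: [0.5357, -0.2351, 0.1918]
tool_rot: [[0.972, 0.235, 0.0], [0.235, -0.972, -0.0], [0.0, 0.0, -1.0]]
contact_force: [-0.2, -0.5, -0.7]
gripper_width: 0.15
gripper_force: 30.0
t: 36.25
tcp_pos: [0.5353, -0.235, 0.1854]
tool_rot: [[0.972, 0.235, -0.0], [0.235, -0.972, 0.0], [-0.0, -0.0, -1.0]]
contact_force: [-0.2, -0.2, -0.8]
gripper_width: 0.152
gripper_force: 30.0
```

```bash
python3 -m crank '[[[0,0,1.5,0],[0,0,3,0],[0,0,4,0],[0,0,4,0]]]' 0; python3 -m crank '[[[0,0,0,0],[0,0,0,0],[0,0,0,0],[0,0,0,0]]]' 0.6; python3 -m crank '[[[0,0,-20,0],[0,0,-60,0],[0,0,-110,0],[-40,0,-130,0],[-90,0,-130,0],[-90,0,-130,0],[-90,0,-130,0],[-90,0,-130,0]]]' 0.6;python3 - <<'E'
from h import *
c=snap('wrist','wf.png');a=snap('scene','sf.png')
g=a['frame'].mean(2).astype(int)
for r in list(range(195,290,7)): print(r,g[r,135:215:4].tolist())
print('mouth corners px scene',proj(a,[[.5403+i*.028,-.2388+j*.028,z] for z in(.17,.06) for i,j in((-1,-1),(-1,1),(1,1),(1,-1))]).round().tolist())
print('upright rod top',proj(a,[.54,-.239,.224]).round(),'rod at rim',proj(a,[.54,-.239,.17]).round())
E
```

```text
t: 36.75
tcp_pos: [0.5353, -0.235, 0.1814]
tool_rot: [[0.972, 0.235, -0.0], [0.235, -0.972, 0.0], [-0.0, -0.0, -1.0]]
contact_force: [-0.3, 0.3, -1.0]
gripper_width: 0.144
gripper_force: 30.0
t: 37.25
tcp_pos: [0.5354, -0.2351, 0.1816]
tool_rot: [[0.972, 0.235, 0.0], [0.235, -0.972, -0.0], [0.0, 0.0, -1.0]]
contact_force: [0.0, 0.0, -0.5]
gripper_width: 0.578
gripper_force: 0.0
t: 38.25
tcp_pos: [0.449, -0.2558, 0.3118]
tool_rot: [[0.972, 0.237, 0.0], [0.237, -0.972, -0.0], [0.0, 0.001, -1.0]]
contact_force: [-0.1, -0.7, -0.5]
gripper_width: 0.596
gripper_force: 0.0
195 [33, 30, 33, 34, 32, 33, 30, 30, 31, 34, 32, 29, 30, 29, 27, 29, 27, 29, 30, 31]
202 [136, 122, 122, 122, 122, 72, 32, 30, 31, 31, 30, 27, 27, 29, 30, 30, 32, 28, 29, 33]
209 [122, 122, 122, 122, 81, 168, 28, 30, 29, 28, 31, 29, 29, 29, 31, 29, 33, 31, 32, 32]
216 [123, 122, 123, 60, 84, 124, 69, 25, 31, 26, 30, 29, 29, 27, 30, 33, 31, 32, 31, 33]
223 [65, 65, 65, 52, 54, 123, 117, 29, 27, 28, 30, 29, 31, 31, 31, 33, 34, 28, 33, 32]
230 [68, 63, 65, 183, 121, 121, 122, 115, 121, 172, 80, 31, 31, 30, 27, 28, 32, 33, 32
[... 331 characters left out ...]
22, 120, 121, 122, 120, 106, 103, 103, 116, 117, 115, 116, 116, 116, 117, 139]
265 [33, 68, 173, 122, 121, 121, 121, 120, 121, 116, 104, 102, 109, 175, 174, 175, 147, 118, 95, 128]
272 [31, 172, 172, 139, 120, 122, 121, 121, 121, 121, 104, 102, 106, 117, 172, 171, 171, 172, 133, 101]
279 [172, 172, 173, 172, 121, 121, 120, 121, 122, 121, 114, 61, 120, 138, 174, 174, 173, 133, 167, 101]
286 [172, 171, 171, 171, 172, 173, 175, 138, 136, 135, 121, 131, 120, 176, 174, 175, 174, 128, 101, 101]
mouth corners px scene [[149.0, 226.0], [176.0, 227.0], [167.0, 245.0], [139.0, 243.0], [161.0, 266.0], [186.0, 267.0], [178.0, 286.0], [152.0, 284.0]]
upright rod top [[151. 212.]] rod at rim [[157. 235.]]
```

The scene shows the pot where predicted. The rod stands out of its mouth with its top at about (156,208), as high as expected with its end on the floor. I'll hand in.

```bash
python3 -c "
from workcell import workorder
print(workorder.sign_off())"
```

```text
the job is handed in; nothing more can be done
None
```

I handed the job in at about 38 s: the pot stands mouth-up near the centre of the stirrer's plate with the rod in it, and no bystander was touched as far as I saw; the hand-in gave no verdict, so success is not confirmed.

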